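# Dog down the leak-test chamber

### The arm

A 6-joint arm with a two-finger parallel gripper is mounted at the origin on a cart in front of the work surface, level with it; the furniture and walls round the work are solid. World frame = base frame: x ahead of the robot, y to its left, z up, the work surface at z = 0. Lengths are in m, angles in rad, forces in N, time in s.
With the tool pointing down it reaches from about 0.3 to 0.875 m from the base axis. Payload 6.4 kg.
Tool frame: the origin (TCP) lies midway between the tips of the shut fingers; the grasp point (between the pads) lies 19 mm behind it (ctrl.tcp_to_grasp is the distance from the TCP to the grasp point, in m); z points along the fingers, y is the direction in which the jaws open and shut (so a half turn about z gives the same grasp; the last joint's range is limited). The gripper opens to 85 mm and grips with 20 to 120 N. Pads are 22 mm wide; open, the fingers measure 114 mm over their backs; the gripper's body (76 mm by 85 mm) begins 54 mm behind the grasp point. The pads swing forward as they close: fully open they stand 13 mm farther back than shut.
Start: joints at [1.095, 0.181, 1.607, -0, 1.354, -0.206], TCP at [0.153, 0.554, 0.207] pointing down, gripper open.
Joint ranges: [-2.99, 2.99], [-0.89, 2.07], [0.3, 2.58], [-1.14, 4.28], [0, 2.63], [-3.12, 3.12]. Speed limits (rad/s): [2.57, 2.57, 3.01, 3.14, 3.14, 3.14].

### API

Orientations are given as a unit quaternion [w, x, y, z].
In Python, from bench import monitor, imaging, order, spotter, ctrl gives the robot as it stands.
- The arm moves only by the shell command python3 -m pendant 'ROWS'. ROWS is JSON, a list that holds one entry, the list of rows, each a list of 5 numbers: the shift along the world's x, y, z in mm, then the turn about the world's z in degrees, then the finger opening in mm, from 0 to 85.4. A call has 1 to 8 rows; each row shifts and turns the commanded pose from where the row before left it; what a row does not reach is not made up. A row lasts 1/8 s, in which the tool goes at most 62.5 mm and 10.7 degrees, less where a joint would pass 70% of its speed; a pose out of reach is approached as far as the arm can. A call with a gripper value outside its range is refused whole. The fingers move at their own pace and stop on an object; the grip force is fixed at half the most. Time passes only in rows, so rows that do not move let the fingers close. It gives the time, the measured TCP pose, the force and the opening at its end, in the units of the state.
- monitor.get_obs(): the state, without advancing time (a new reading comes with each control period).
- imaging.camera(name): name is "side" or "top"; returns a dict with "img" (400x640x3 uint8, red, green, blue), "vfov" (degrees; the focal length in pixels is half the picture's height over the tangent of half this angle, whatever the lens; pixels are square), "cx", "cy" (the principal point, pixels), "origin" and "orientation" of the camera in the world. Camera axes: x right, y down, z forward; pixel columns grow to the right and rows downward; lengths in m; the calibration is good to about 2 mm. A picture is of the moment at which its call begins. There is no depth.
- order.hand_in(): hands the job in, once; it reports no verdict.
Trained networks look in the newest picture that a camera, given by its name, has taken for a name from the list of things; names that differ only in an ending like _2 or _b are one class to them, and where a whole thing is asked for, a point or a joint stands for the part that bears it (a point fixed in the world has none). Each returns a list of dicts, best first, with "confidence" (0 to 1); they miss things now and then, are a little off and sometimes report something else, mostly with a low value. They report only what shows in the picture. A call takes as long as a camera call. They do not tell look-alikes from the thing itself.
- spotter.recognise(camera, thing): "at" ([x, y, z] in m, in the coordinates of the camera as it stood for that picture, good to about 4 mm: the middle of the surface that is visible of it).
- spotter.tip_of(camera, thing): "at" ([x, y, z] in m, in the coordinates of the camera as it stood for that picture, good to about 4 mm: a listed point, or the origin of a listed thing).
The state is a dict: "time_s": time; "q": joint angles; "dq": joint speeds; "joint_efforts": joint torques, N m; "eef_pos": TCP position; "eef_rot": TCP orientation; "wrist_force": force on the tool from outside, world axes, zero at the start; "torque": the same for the moment, N m; "opening": opening from 0.0 (shut) to 1.0 (fully open).
Only numpy, scipy, OpenCV 4.12 (cv2) and the standard library are available. Lean on these libraries where they do the work, as an engineer would, in place of code of your own. Each camera call takes 0.05 s, during which the arm holds its last target. There are 200 camera calls.

### The job

Make the loaded leak-test chamber tight. Unhook the keeper plate that hangs on the two headed studs below the lid (slide it up the slope to the wide ends of its keyholes, then lift it off) and lay it flat on the bench mat with its grip up. Then swing the lid down onto its gasket and turn the T-handle a full quarter turn clockwise so that the latch draws the lid home and holds it; leave the other things on the bench where they are.

Things in the scene. Friction and masses are not known exactly. Their poses are not given: they have to be found in the camera images.
- chamber: Grey leak-test chamber, 251 mm wide, 254 deep, fixed to the bench. Origin: centre of its underside, on the mat; x to its back, y to its left, z up. Its face slopes at 25 degrees, rising towards the back, from a front edge at x = -122, z = 40 mm. The lowest 62 mm of the face carry two headed studs, 46 mm up the slope, 46 mm left and right of the middle: neck 8 mm, head 14 mm, 10.5 mm high overall.
- plate_grip (a point): Centre of the plate's grip: an upright black block, 44 mm long in x, 12 thick in y, free on both sides; 33 mm above the plate's underside, 13 below the block's top. Axes as the plate's. To free the plate slide it 17 mm (+-2.5) straight up the slope (+x; the necks stop it at 23), then lift it more than 11 mm along +z. Lying flat on the mat with its grip up, this point is at z = 33 mm.
- lid_edge (a point): Point on the lid's outer face, in the middle, 13 mm in from its free lower edge, 180 mm from the hinge line. The lid: aluminium with a window, 230 mm wide, 6 thick, hinged at the top of the slope. Axes: x to the hinge, y left, z out of the outer face. The bare flange 40 to 100 mm left or right of this point may be pressed to shut the lid.
- lid (a joint): Lid angle, rad: 0 = home, parallel to the face, gasket squeezed 4 mm; grows as it opens, about a hinge line 255 mm up the slope, 6 mm off the face. The stiff hinge leaves the lid where it is let go; moving it takes 1 to 5 N at its edge. It meets the gasket at 0.032; squeezing on to 0 takes about 10 N at the edge, and let go it springs back to about 0.02. Only the latch holds it home.
- handle (a point): Centre of the T-handle's cross bar, on the latch's axis, 160 mm from the hinge line. Bar 72 mm long, 15 thick, 17 high, dark metal; its centre is 36.5 mm above the lid's outer face, with 28 mm free under the bar on both sides of the stem. Axes: x along the bar, z along the latch's axis, out of the lid. With the latch at 0 the bar points up the slope.
- latch (a joint): Turn of the T-handle, rad: 0 = open, grows clockwise seen from outside the lid, stop at 1.62; it stays where it is left. With the lid down on its gasket (lid under 0.03) the cam catches at about 0.4, draws the lid down until 1.40 and then holds by itself; this takes up to 0.15 N m. Turned before the lid is down it misses its slot, and the lid cannot shut.
- bare_mat (a point): Point on the green mat to the right of the chamber, in the middle of a bare patch 160 x 140 mm (x, y); the mat's top is z = 0.
- wash_bottle_mid (a point): Bystander: white dispenser bottle, 60 mm across, 150 high; point on its axis 58 above the mat; stands at the back right.
- swab_jar_mid (a point): Bystander: small white jar with swabs, 45 mm across, 78 high; point on its axis 27 above the mat; back right.
- cap_bin_mid (a point): Bystander: open bin of caps, 64 x 94 x 34 mm; point at its centre, 17 above the mat; back right.
- caliper_mid (a point): Bystander: caliper lying flat at the far right, 225 mm long; point near its middle, 6 above the mat.
- torque_driver_mid (a point): Bystander: screwdriver with a thick black handle, 206 mm long, lying in front of the chamber to the left; point at its middle, 16 above the mat.
- tape_roll_mid (a point): Bystander: roll of tape lying flat in front of the chamber, 66 mm across, 19 high; point at its centre.
- bench_timer_mid (a point): Bystander: square bench timer lying flat in front of the chamber to the right, 62 x 62 x 18 mm; point at its centre, 8 above the mat.
- plate: Loose keeper plate, 4 mm steel, 0.22 kg, 96 mm long up the slope, 128 wide. It hangs on the studs by two keyhole slots and covers the latch's slot in the face, so the lid cannot shut. Origin: on its underside, midway between the studs; x up the slope, y left, z out of the face. The necks sit in the slots' narrow upper ends (10 mm wide); the wide ends (20 mm across) lie 17 mm lower.
Mind the look-alikes: they are no part of the job. Of the things that look like the plate, the larger one is meant.

How it is judged:
On the way, in this order (a step that is already met when the one before it is completed fails the run):
1. the keeper plate is off its studs and lies flat on the mat (height (world z) of plate_grip between 0.025 and 0.039 m and angle between plate_grip's own z axis and vertical below 0.12 rad and linear speed of plate below 0.03 m/s), for 0.1 s.
2. the lid is down on its gasket (value of joint lid below 0.036 rad), for 0.1 s.
At the end, for the whole second after the job is handed in: The keeper plate lies at rest flat on the mat, grip up (its grip point 25 to 39 mm above the mat, tilted less than 0.12 rad); the T-handle is turned more than 1.45 rad; the lid is drawn home, its angle under 0.008 rad (1.5 mm at its edge) (height (world z) of plate_grip between 0.025 and 0.039 m and angle between plate_grip's own z axis and vertical below 0.12 rad and linear speed of plate below 0.01 m/s and value of joint lid below 0.008 rad and value of joint latch above 1.45 rad); the robot touches nothing.
It fails at once if another thing on the bench is pushed or knocked more than 40 mm from its place (distance of any of wash_bottle_mid, swab_jar_mid, cap_bin_mid, caliper_mid, torque_driver_mid, tape_roll_mid, bench_timer_mid from where it was at the start of the episode above 0.04 m).
It also fails if it takes over 61 s, if anything falls off the work surface, if the arm or the gripper's body presses on something with over 40 N, if the wrist force passes 120 N, or if a joint passes its speed limit or range.

## Working session

There is one attempt and no reset: what is moved stays moved. The work goes in short steps, Python scripts to look and compute and a shell command to move; the robot and the scene stay as the last step left them, time stands still between calls to the robot, and variables do not carry over. Pictures are saved under pics/ and viewed, about 8 in all and at most 12, crops included, and the job is handed in when it is done.

```bash
ls; mkdir -p pics; cat > h.py <<'E'
from bench import monitor, imaging, order, spotter, ctrl
import numpy as np, cv2
from scipy.spatial.transform import Rotation as R
def q2R(q): return R.from_quat([q[1],q[2],q[3],q[0]]).as_matrix()
def pose(c):
    o=np.array(c["orientation"],float)
    return np.array(c["origin"]), (q2R(o) if o.size==4 else o.reshape(3,3))
def w2p(c,p):
    t,M=pose(c); f=c["img"].shape[0]/2/np.tan(np.radians(c["vfov"])/2)
    v=M.T@(np.array(p)-t); return np.array([c["cx"]+f*v[0]/v[2], c["cy"]+f*v[1]/v[2]])
def find(cam,things,fn="tip_of"):
    c=imaging.camera(cam); t,M=pose(c)
    for th in things:
        try: r=getattr(spotter,fn)(cam,th)
        except Exception as e: print(th,e); continue
        for d in r[:4]:
            p=t+M@np.array(d["at"]); print(cam,th,round(d["confidence"],2),p.round(4),w2p(c,p).round(), {k:v for k,v in d.items() if k not in("at","confidence")})
    return c
def save(c,name,crop=None,s=1):
    im=c["img"][:,:,::-1]
    if crop: x0,y0,x1,y1=crop; im=im[y0:y1,x0:x1]
    cv2.imwrite("pics/"+name,cv2.resize(im,None,fx=s,fy=s,interpolation=cv2.INTER_CUBIC))
E
python3 - <<'E'
from h import *
o=monitor.get_obs(); print(o["time_s"],o["eef_pos"],o["eef_rot"],ctrl.tcp_to_grasp)
T=["chamber","plate","plate_grip","lid_edge","handle","bare_mat"]
a=find("side",T); b=find("top",T+["tape_roll_mid","bench_timer_mid","torque_driver_mid","wash_bottle_mid","cap_bin_mid","swab_jar_mid","caliper_mid"])
save(a,"s0.png",None,1.2); save(b,"t0.png",None,1.2)
for c in(a,b): print(c["origin"],c["orientation"],c["vfov"],c["cx"],c["cy"])
E
```

```text
pics
0.0 [0.1529552  0.55364067 0.20606716] [-2.85849881e-04  1.34481269e-01  9.90915716e-01 -8.66566796e-04] 0.0187
side chamber 0.72 [0.6701 0.0878 0.0014] [270. 172.] {}
side plate 0.77 [0.3355 0.0949 0.0323] [203. 236.] {}
side plate 0.58 [0.5915 0.0751 0.061 ] [257. 176.] {}
side plate_grip 0.96 [0.3375 0.1074 0.0125] [202. 238.] {}
side plate_grip 0.7 [0.5657 0.0703 0.0826] [253. 177.] {}
side lid_edge 0.93 [0.6036 0.0831 0.1976] [251. 141.] {}
side handle 0.62 [0.6319 0.0838 0.2337] [255. 126.] {}
side bare_mat 0.75 [ 0.5015 -0.3303  0.0047] [358. 257.] {}
top chamber 0.57 [0.6674 0.0866 0.0013] [258. 178.] {}
top plate 0.78 [0.3405 0.0955 0.0343] [246. 266.] {}
top plate 0.72 [0.6676 0.0821 0.0036] [260. 178.] {}
top plate 0.71 [0.5944 0.07   0.0594] [259. 194.] {}
top plate_grip 0.91 [0.3435 0.1092 0.0055] [244. 265.] {}
top plate_grip 0.84 [0.5598 0.0665 0.0781] [258. 202.] {}
top lid_edge 0.84 [0.6071 0.074  0.1955] [252. 180.] {}
top bare_mat 0.86 [ 0.5021 -0.3327 -0.0041] [369. 229.] {}
top tape_roll_mid 0.56 [ 0.4371 -0.0401  0.0081] [288. 241.] {}
top bench_timer_mid 0.81 [ 0.433  -0.1798  0.0038] [326. 245.] {}
top torque_driver_mid 0.59 [0.4206 0.2398 0.0168] [209. 241.] {}
top wash_bottle_mid 0.65 [ 0.7187 -0.2804  0.0588] [358. 166.] {}
top cap_bin_mid 0.69 [ 0.6257 -0.485   0.0146] [412. 197.] {}
top caliper_mid 0.68 [ 0.4801 -0.5614  0.0014] [432. 238.] {}
[-0.09493802 -0.56841836  1.00494431] [-0.30483182  0.8052821  -0.4783534   0.17255818] 52.31648455909615 325.37822951735444 196.80590304067192
[ 0.25501906 -0.18578329  1.57005259] [-0.0777933   0.722976   -0.68276133  0.07135033] 49.322142137713584 323.68762139186015 201.81082392783577
```

View pics/s0.png

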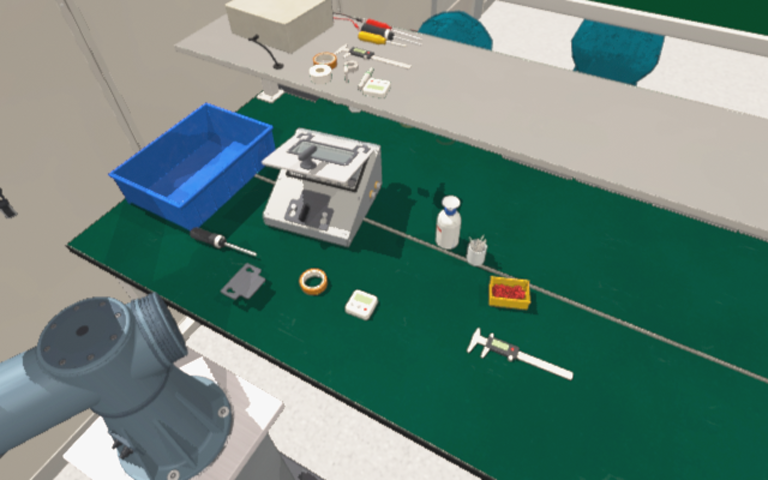

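View pics/t0.png

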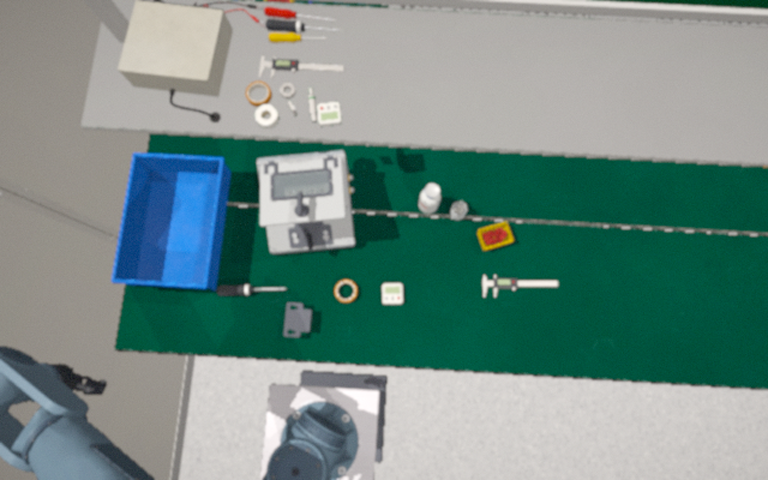

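The side view (scaled 1.2x) shows the chamber at (320,190), lid open, with a plate with an upright grip on its studs at about (308,210). A second plate lies on the mat at (243,282). The top view agrees, with the plates at (310,233) and (297,320).

Candidates are the hanging plate (side px 257,176) and the one lying on the mat (203,236). The hanging one fits because it is on the studs. I'll confirm that in a crop and refine the poses.

```bash
python3 - <<'E'
from h import *
acc={}
for i in range(5):
  for cam in("side","top"):
    c=imaging.camera(cam); t,M=pose(c)
    for th in ["chamber","plate","plate_grip","lid_edge","handle","bare_mat"]:
      for d in spotter.tip_of(cam,th)[:4]:
        p=t+M@np.array(d["at"])
        if th.startswith("plate") and not(.5<p[0] and p[2]>.03): continue
        acc.setdefault((th,cam),[]).append(p)
    if i==0:
      x,y=(200,80) if cam=="side" else (195,105)
      im=c["img"][y:y+130,x:x+130,::-1]; im=cv2.resize(im,(520,520),interpolation=cv2.INTER_CUBIC)
      acc.setdefault("im",[]).append(im[:, :400] if 0 else im)
ims=acc.pop("im"); cv2.imwrite("pics/c0.png",cv2.resize(np.hstack(ims),(800,400)))
for k,v in acc.items(): print(k,len(v),np.median(v,0).round(4),np.std(v,0).round(4))
print(monitor.get_obs()["time_s"])
E
```

```text
('chamber', 'side') 5 [0.6687 0.0873 0.0034] [0.0013 0.0013 0.001 ]
('plate', 'side') 6 [0.59   0.0736 0.0614] [0.0402 0.1641 0.0108]
('plate_grip', 'side') 5 [0.5624 0.0676 0.0804] [0.0006 0.0017 0.0013]
('lid_edge', 'side') 8 [0.6048 0.0828 0.2012] [0.0281 0.0053 0.0745]
('handle', 'side') 7 [0.6307 0.083  0.2321] [0.0144 0.1976 0.0865]
('bare_mat', 'side') 7 [ 0.4989 -0.3299  0.0032] [0.0489 0.1779 0.0813]
('chamber', 'top') 6 [0.6689 0.0852 0.0032] [0.093  0.0576 0.0059]
('plate', 'top') 6 [0.5935 0.0709 0.0599] [0.0103 0.003  0.0074]
('plate_grip', 'top') 5 [0.5636 0.0659 0.0767] [0.0013 0.0012 0.0015]
('lid_edge', 'top') 6 [0.6075 0.0734 0.1965] [0.0056 0.001  0.0521]
('handle', 'top') 7 [0.6363 0.0777 0.2273] [0.0782 0.0558 0.0987]
('bare_mat', 'top') 6 [ 0.5022 -0.332  -0.006 ] [0.0307 0.2126 0.0078]
4.55
```

View pics/c0.png

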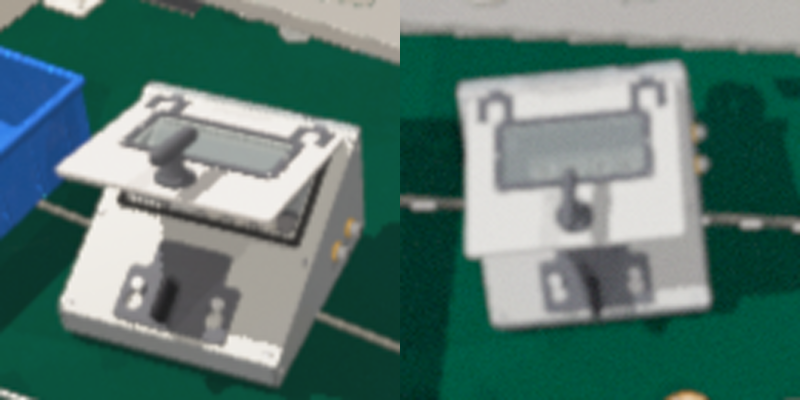

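```bash
python3 - <<'E'
from h import *
c=imaging.camera("top"); t,M=pose(c); f=200/np.tan(np.radians(c["vfov"])/2)
def ray(u,v,z):
    d=M@np.array([(u-c["cx"])/f,(v-c["cy"])/f,1]); return t+d*(z-t[2])/d[2]
P=[ray(195+(u-400)*.325,105+v*.325,0.0) for u,v in((493,328),(710,303))]
P2=[ray(195+(u-400)*.325,105+v*.325,0.15) for u,v in((460,83),(683,62))]
for p in(P,P2): d=p[0]-p[1]; print(p[0][:2],p[1][:2],np.hypot(*d[:2]),np.degrees(np.arctan2(-d[0],d[1])))
ps=np.array([[.6688,.0865],[.592,.0722],[.563,.0668],[.606,.078],[.633,.080]]); print(np.degrees(np.arctan(np.polyfit(ps[:,0],ps[:,1],1)[0])))
yaw=np.radians(10); C=np.array([.6688,.0865]); 
Rz=np.array([[np.cos(yaw),-np.sin(yaw)],[np.sin(yaw),np.cos(yaw)]])
for n,q in (("plate",(.592,.0722)),("grip",(.563,.0668)),("lid_edge",(.606,.078)),("handle",(.633,.080))): print(n,(Rz.T@(np.array(q)-C)).round(4))
im=cv2.resize(c["img"][105:235,195:325,::-1],None,fx=4,fy=4,interpolation=cv2.INTER_CUBIC)
def L(a,col):
    q=[((w2p(c,np.r_[C+Rz@np.array(p[:2]),p[2]])-[195,105])*4+1.5).astype(int) for p in a]
    for i in range(len(q)-1): cv2.line(im,tuple(map(int,q[i])),tuple(map(int,q[i+1])),col,1)
w=.1255; L([(-.122,w,.04),(-.122,-w,.04),(-.122,-w,0),(-.122,w,0),(-.122,w,.04)],(0,0,255))
ct,st=np.cos(np.radians(25)),np.sin(np.radians(25))
L([(-.122+s*ct,y,.04+s*st) for s,y in((0,w),(.255,w),(.255,-w),(0,-w))],(255,0,255))
h=np.array([-.122+.255*ct-.006*st,.04+.255*st+.006*ct])
for A in np.radians([36,40,44]):
  b=A-np.radians(25); e=h+.193*np.array([-np.cos(b),np.sin(b)])+.006*np.array([np.sin(b),np.cos(b)])
  L([(e[0],.115,e[1]),(e[0],-.115,e[1])],(0,255,255))
  print(A,e, h+.180*np.array([-np.cos(b),np.sin(b)])+.006*np.array([np.sin(b),np.cos(b)]),h+.16*np.array([-np.cos(b),np.sin(b)])+.0425*np.array([np.sin(b),np.cos(b)]))
cv2.imwrite("pics/ov.png",im)
o=monitor.get_obs(); print(o["q"],o["time_s"],h)
E
```

```text
[0.5340352  0.19718173] [ 0.57916768 -0.05920821] 0.2603319863942961 9.983531851500915
[0.78414144 0.22700555] [ 0.82323934 -0.0212483 ] 0.251313783099031 8.950090742683503
10.398093653985608
plate [-0.0781 -0.0007]
grip [-0.1076 -0.001 ]
lid_edge [-0.0633  0.0025]
handle [-0.0364 -0.0002]
0.6283185307179586 [-0.08173642  0.1959214 ] [-0.06897526  0.19344089] [-0.04237819  0.2254541 ]
0.6981317007977318 [-0.07829799  0.20895313] [-0.06574096  0.20558849] [-0.03697555  0.2356684 ]
0.767944870877505 [-0.0739589   0.22171327] [-0.06166716  0.21748088] [-0.03087355  0.24548095]
[ 1.09469107e+00  1.80751514e-01  1.60697178e+00 -3.07440816e-05
  1.35373628e+00 -2.06274379e-01] 4.6 [0.10657278 0.1532055 ]
```

View pics/ov.png

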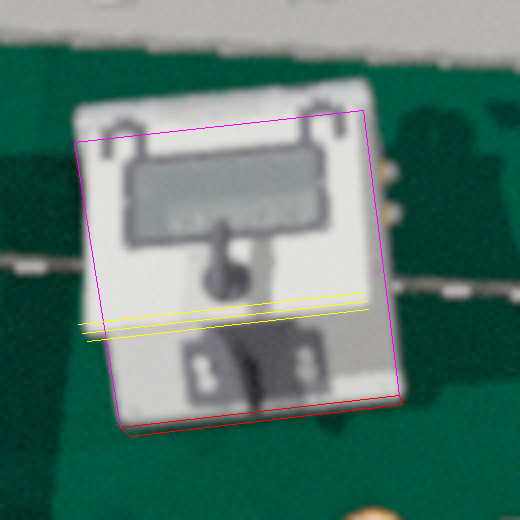

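The enlarged view confirms it: the hanging plate has an upright grip and keyholes on the studs, and it's larger than the loose one, so it is the one meant. The 10° yaw model fits. The lid edge would foul the gripper body over the grip, so first I'll grip the T-handle and lift the lid further open.

```bash
python3 -m pendant '[[[0,0,60,0,50],[20,-20,50,0,50],[38,-38,10,4,50],[38,-38,0,4,50],[38,-38,0,4,50],[38,-38,0,4,50],[38,-38,0,4,50],[38,-38,0,4,50]]]'; python3 -m pendant '[[[38,-38,0,1.5,50],[38,-38,0,0,50],[38,-38,0,0,50],[38,-38,0,0,50],[38,-38,0,0,50],[38,-38,0,0,50],[20,-20,0,0,50],[0,0,0,0,50]]]'
```

```text
time_s: 5.6
eef_pos: [0.4023, 0.3048, 0.3273]
eef_rot: [0.0, -0.076, 0.997, 0.0]
wrist_force: [-0.4, 0.6, 1.0]
opening: 0.584
time_s: 6.6
eef_pos: [0.6501, 0.0562, 0.3259]
eef_rot: [-0.001, -0.086, 0.996, 0.0]
wrist_force: [-0.0, 0.7, 0.2]
opening: 0.585
```

```bash
python3 -m pendant '[[[-19,24,0,0,50],[0,0,-50,0,50],[0,0,-40,0,50],[0,0,-22,0,50],[0,0,0,0,50]]]'; python3 - <<'E'
from h import *
a=imaging.camera("side");b=imaging.camera("top")
A=cv2.resize(a["img"][60:190,190:320,::-1],(400,400),interpolation=cv2.INTER_CUBIC);B=cv2.resize(b["img"][105:235,195:325,::-1],(400,400),interpolation=cv2.INTER_CUBIC)
cv2.imwrite("pics/g1.png",np.hstack([A,B]))
E
```

```text
time_s: 7.22
eef_pos: [0.6282, 0.0833, 0.213]
eef_rot: [-0.002, -0.088, 0.996, 0.0]
wrist_force: [1.0, -0.3, -0.3]
opening: 0.577
```

View pics/g1.png

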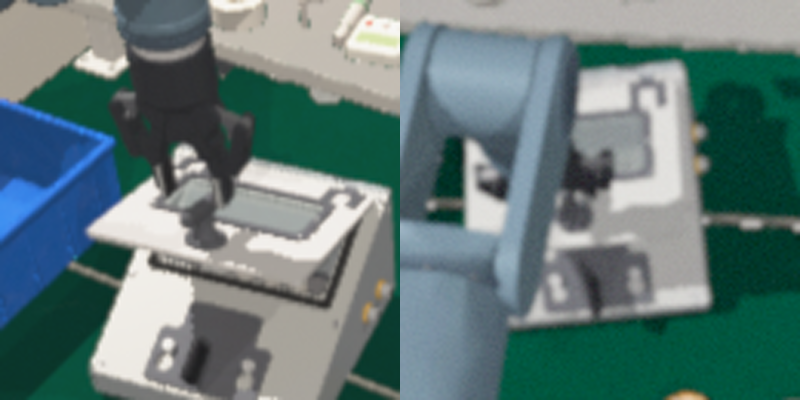

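```bash
python3 -m pendant '[[[0,0,0,0,8],[0,0,0,0,8],[0,0,0,0,8],[0,0,0,0,8],[0,0,0,0,8],[0,0,0,0,8]]]'
```

```text
time_s: 8.07
eef_pos: [0.6303, 0.0822, 0.215]
eef_rot: [-0.0, -0.087, 0.996, -0.0]
wrist_force: [0.1, 0.1, 0.4]
opening: 0.097
```

```bash
python3 - <<'E'
from h import *
a=imaging.camera("side");b=imaging.camera("top")
def tri(pa,pb):
    L=[]
    for c,(u,v) in((a,pa),(b,pb)):
        t,M=pose(c); f=200/np.tan(np.radians(c["vfov"])/2); d=M@np.array([(u-c["cx"])/f,(v-c["cy"])/f,1]); L.append((t,d/np.linalg.norm(d)))
    A=sum(np.eye(3)-np.outer(d,d) for t,d in L); B=sum((np.eye(3)-np.outer(d,d))@t for t,d in L); p=np.linalg.solve(A,B)
    return p,[w2p(c,p).round(1) for c in(a,b)]
print(tri((257,128),(250.5,169)))
for p in((.633,.08,.230),(.6303,.0822,.215),(.63,.08,.2305)): print(w2p(a,p),w2p(b,p))
A=cv2.resize(a["img"][90:170,210:290,::-1],(560,560),interpolation=cv2.INTER_CUBIC);
cv2.imwrite("pics/g2.png",A)
E
```

```text
(array([0.63532653, 0.07683377, 0.22699763]), [array([257.7, 127.8]), array([250. , 169.4])])
[256.19645757 127.17868031] [248.80714872 169.7862925 ]
[255.78278466 131.39600681] [248.84547134 171.86027315]
[255.58673552 127.62037461] [248.6926237  170.64402624]
```

View pics/g2.png

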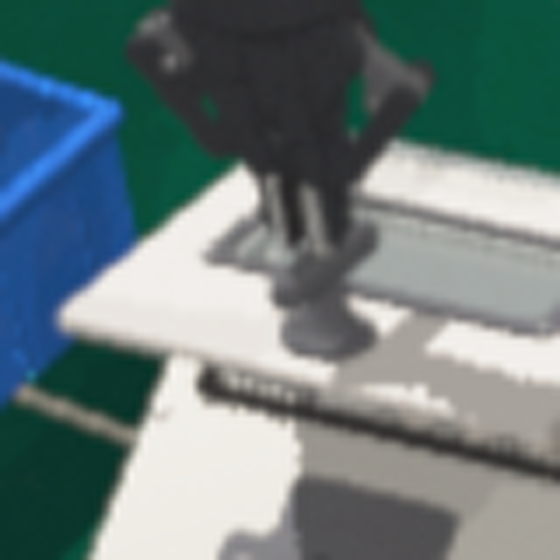

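The side crop shows the bar unmoved, from (250,131) to (264,124), with the fingers shut to 8 mm behind or above it. It isn't gripped, so I'll check from the top and with the network.

```bash
python3 - <<'E'
from h import *
c=find("side",["handle","lid_edge"]); b=find("top",["handle","lid_edge"])
B=cv2.resize(b["img"][130:210,200:300,::-1],(700,560),interpolation=cv2.INTER_CUBIC);
cv2.imwrite("pics/g3.png",B); print(monitor.get_obs()["eef_pos"], monitor.get_obs()["q"], w2p(b,(.63,.08,.23)))
E
```

```text
side handle 0.46 [0.6329 0.0836 0.2292] [255. 127.] {}
side lid_edge 0.63 [0.6038 0.0812 0.2005] [252. 140.] {}
top handle 0.41 [0.6363 0.0765 0.228 ] [250. 169.] {}
top lid_edge 0.8 [0.608  0.0719 0.1948] [252. 180.] {}
[0.63024328 0.08219957 0.21498   ] [-5.66954622e-02  3.07227650e-01  1.43679764e+00 -5.82902368e-05
  1.39759361e+00 -1.80277691e+00] [248.71942626 170.68779478]
```

View pics/g3.png

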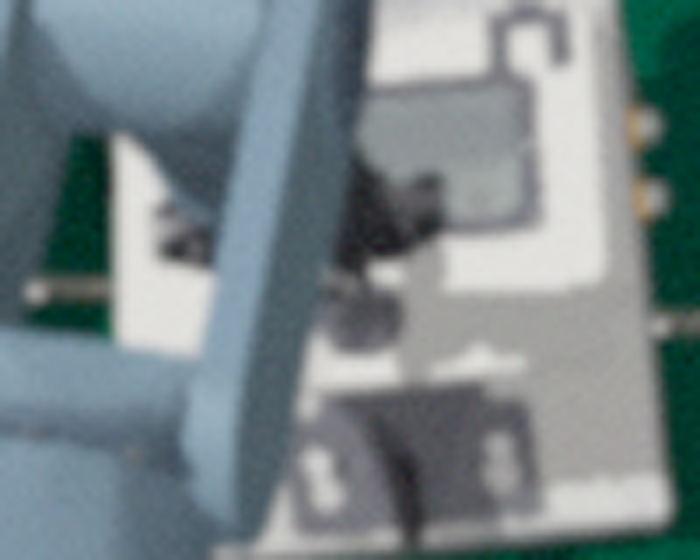

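```bash
python3 - <<'E'
from h import *
a=imaging.camera("side");b=imaging.camera("top")
for z in(.195,.215,.235,.27,.31,.35,.40,.45): print(z,w2p(a,(.6303,.0822,z)).round(1),w2p(b,(.6303,.0822,z)).round(1))
A=cv2.resize(a["img"][20:150,190:320,::-1],(520,520),interpolation=cv2.INTER_CUBIC)
for z in np.arange(.195,.46,.02):
  p=(w2p(a,(.6303,.0822,z))-[190,20])*4+1.5; cv2.circle(A,(int(p[0]),int(p[1])),3,(0,0,255) if abs(z-.215)<.001 else (0,255,255),-1)
cv2.imwrite("pics/g4.png",A)
E
```

```text
0.195 [256.7 136.5] [249.9 173.6]
0.215 [255.8 131.4] [248.8 171.9]
0.235 [254.8 126.1] [247.8 170.1]
0.27 [253.1 116.6] [245.8 167. ]
0.31 [251.  105.2] [243.5 163.1]
0.35 [248.8  93.2] [241.  159.1]
0.4 [245.8  77.3] [237.6 153.7]
0.45 [242.7  60.1] [234.  147.8]
```

View pics/g4.png

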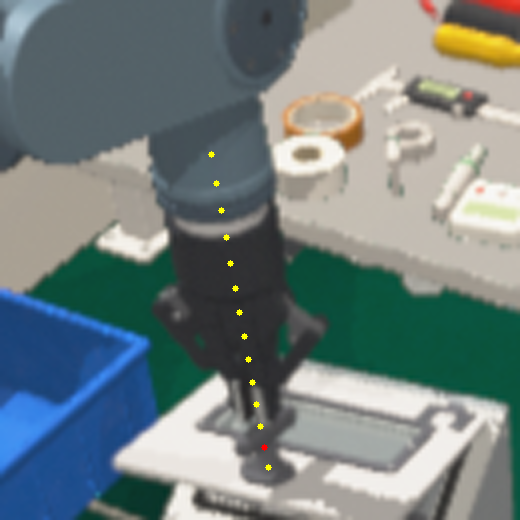

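```bash
python3 -m pendant '[[[0,0,4,0,8],[0,0,4,0,8],[1,0,4,0,8],[1,0,4,0,8]]]'
```

```text
time_s: 9.07
eef_pos: [0.6324, 0.0822, 0.2314]
eef_rot: [0.0, -0.088, 0.996, -0.0]
wrist_force: [0.8, -0.1, -0.1]
opening: 0.092
```

```bash
python3 -m pendant '[[[0,0,40,0,50],[0,0,40,0,50],[0,0,20,0,50]]]'; python3 - <<'E'
from h import *
a=imaging.camera("side");b=imaging.camera("top")
def tri(pa,pb):
    L=[]
    for c,(u,v) in((a,pa),(b,pb)):
        t,M=pose(c); f=200/np.tan(np.radians(c["vfov"])/2); d=M@np.array([(u-c["cx"])/f,(v-c["cy"])/f,1]); L.append((t,d/np.linalg.norm(d)))
    A=sum(np.eye(3)-np.outer(d,d) for t,d in L); B=sum((np.eye(3)-np.outer(d,d))@t for t,d in L); p=np.linalg.solve(A,B)
    return p,[w2p(c,p).round(1) for c in(a,b)]
print(tri((257.1,137.1),(252.1,175.4)),tri((257.1,127.4),(251,170)))
A=cv2.resize(a["img"][95:165,210:310,::-1],(600,420),interpolation=cv2.INTER_CUBIC)
B=cv2.imread("pics/t0.png"); B=cv2.resize(B[170:240,250:350],(0,0),fx=0.1,fy=.1)
im=A
# model: handle bar + lid at 0.66, yaw 10
C=np.array([.6688,.0865]); y=np.radians(10); Rz=np.array([[np.cos(y),-np.sin(y)],[np.sin(y),np.cos(y)]])
h=np.array([.10657,.1532])
for ang,col in((.66,(0,0,255)),):
  be=ang-np.radians(25); u=np.array([np.cos(be),-np.sin(be)]); n=np.array([np.sin(be),np.cos(be)])
  def W(s,yy,zz): q=h-s*u+zz*n; return np.r_[C+Rz@np.array([q[0],yy]),q[1]]
  def D(ps):
    q=[tuple(((w2p(a,p)-[210,95])*6+2.5).astype(int).tolist()) for p in ps]
    for i in range(len(q)-1): cv2.line(im,q[i],q[i+1],col,1)
  for zz in(.034,.051): D([W(.16+sx*.036,sy*.0075,zz) for sx,sy in((1,1),(1,-1),(-1,-1),(-1,1),(1,1))])
  D([W(.193,.115,.006),W(.193,-.115,.006),W(0,-.115,.006),W(0,.115,.006),W(.193,.115,.006)])
  D([W(.16,0,.006),W(.16,0,.0425)])
cv2.imwrite("pics/g5.png",im)
E
```

```text
time_s: 9.45
eef_pos: [0.6331, 0.0822, 0.334]
eef_rot: [0.002, -0.088, 0.996, -0.0]
wrist_force: [0.0, 0.2, -0.3]
opening: 0.588
(array([0.62211459, 0.07323887, 0.20262995]), [array([257.2, 137.1]), array([252. , 175.5])]) (array([0.63075491, 0.07304757, 0.23380187]), [array([257.5, 127.3]), array([250.7, 170.2])])
```

View pics/g5.png

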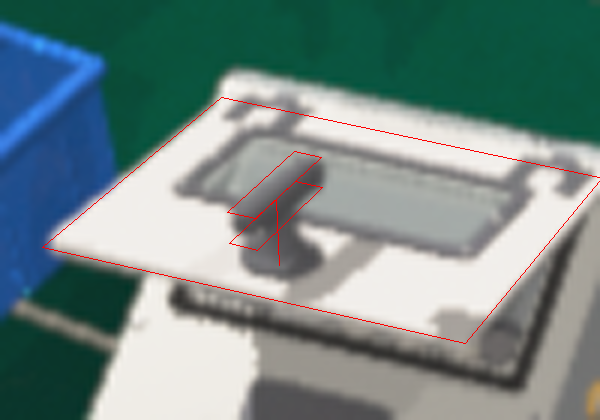

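```bash
python3 - <<'E'
from h import *
b=imaging.camera("top"); a=imaging.camera("side")
t0=cv2.resize(cv2.imread("pics/t0.png",0),(640,400),interpolation=cv2.INTER_AREA)
s0=cv2.resize(cv2.imread("pics/s0.png",0),(640,400),interpolation=cv2.INTER_AREA)
def pm(g,x0,x1,y0,y1):
    print("     "+"".join(f"{x%100:3d}" for x in range(x0,x1)))
    for y in range(y0,y1): print(y,"".join(f"{g[y,x]//4:3d}" for x in range(x0,x1)))
pm(t0,238,266,154,192); pm(s0,244,272,116,146)
C=np.array([.6688,.0865]); y=np.radians(10); Rz=np.array([[np.cos(y),-np.sin(y)],[np.sin(y),np.cos(y)]]); h=np.array([.10657,.1532])
be=.66-np.radians(25); u=np.array([np.cos(be),-np.sin(be)]); n=np.array([np.sin(be),np.cos(be)])
def W(s,yy,zz): q=h-s*u+zz*n; return np.r_[C+Rz@np.array([q[0],yy]),q[1]]
for nm,p in(("ctr",W(.16,0,.0425)),("farTop",W(.124,0,.051)),("nearTop",W(.196,0,.051)),("base",W(.16,0,.006)),("edge",W(.193,0,.006))): print(nm,p.round(4),w2p(a,p).round(1),w2p(b,p).round(1))
E
```

```text
38 39 40 41 42 43 44 45 46 47 48 49 50 51 52 53 54 55 56 57 58 59 60 61 62 63 64 65
154  36 37 37 37 37 37 37 37 37 37 37 37 38 38 38 38 38 38 38 39 38 38 39 39 39 39 39 39
155  37 37 38 38 37 38 38 38 38 38 39 38 39 39 39 40 40 39 39 39 40 40 40 40 40 40 40 40
156  38 38 39 39 39 39 39 39 39 39 39 39 40 40 40 40 41 40 40 41 41 40 41 41 41 41 40 40
157  39 39 39 39 40 40 40 40 40 40 40 40 40 40 40 41 41 41 40 41 41 40 40 41 42 41 41 40
158  40 39 40 40 40 40 42 41 40 40 40 40 39 39 40 41 42 41 41 41 40 39 39 40 41 41 41 40
159  40 40 40 40 40 41 43 42 41 40 39 37 36 37 39 41 42 41 41 40 40 40 39 41 42 41 40 40
160  41 41 40 39 40 41 43 42 41 39 37 34 32 32 37 40 41 40 40 40 40 40 39 40 41 40 39 38
161  41 42 41 40 40 41 42 41 40 37 34 31 28 29 34 38 39 38 37 38 38 37 37 37 38 36 36 35
162  40 40 40 39 40 40 39 38 37 34 32 30 27 26 29 34 35 34 34 34 33 34 34 33 33 33 33 33
163  37 37 37 36 36 35 34 33 32 31 31 30 27 24 26 30 32 33 33 32 31 31 31 32 32 34 37 39
164  33 33 33 32 31 31 31 30 29 29 30 30 27 25 29 35 38 39 39 37 34 33 32 34 37 41 46 49
165  33 34 36 35 36 36 37 36 35 33 31
[... 4709 characters left out ...]
 56 53 51 44 38 38 39 36 35 37 39 40 40 41 44 48 55 59 59 59
142  40 43 46 48 51 54 56 57 58 59 58 56 54 50 45 40 40 40 40 40 41 47 53 56 59 59 59 59
143  35 37 37 39 41 44 47 49 51 54 55 57 56 51 44 41 40 40 40 42 47 55 59 59 59 59 59 59
144  38 40 35 34 34 35 36 37 40 43 46 49 50 48 46 42 40 41 42 47 55 59 59 59 59 59 59 59
145  29 33 32 36 38 40 33 32 29 30 32 37 41 43 43 41 41 44 47 53 57 59 59 59 59 59 59 59
ctr [0.6294 0.0796 0.2301] [255.6 127.9] [248.8 170.9]
farTop [0.6658 0.086  0.2304] [260.8 120.3] [247.9 159.8]
nearTop [0.5967 0.0738 0.2464] [249.9 130.5] [248.8 179.5]
base [0.6214 0.0781 0.1945] [256.1 138.8] [250.9 176.3]
edge [0.5897 0.0726 0.2019] [251.1 143.7] [251.3 185.2]
```

```bash
python3 -m pendant '[[[-2,-4,-50,0,45],[0,0,-45,0,45],[0,0,-16,0,45],[0,0,-10,0,45],[0,0,-8,0,45],[0,0,0,0,45]]]';python3 -m pendant '[[[0,0,0,0,5],[0,0,0,0,5],[0,0,0,0,5],[0,0,0,0,5]]]'
```

```text
time_s: 10.4
eef_pos: [0.6306, 0.0782, 0.2025]
eef_rot: [0.0, -0.088, 0.996, -0.0]
wrist_force: [-0.3, 0.3, 0.4]
opening: 0.528
time_s: 10.9
eef_pos: [0.6305, 0.0783, 0.2025]
eef_rot: [0.0, -0.088, 0.996, -0.0]
wrist_force: [-0.3, -0.5, 1.9]
opening: 0.153
```

```bash
python3 -m pendant '[[[0,0,0,0,5],[0,0,0,0,5],[0,0,0,0,5]]]';python3 -m pendant '[[[0,0,3,0,5],[0,0,3,0,5],[0,0,3,0,5]]]'
```

```text
time_s: 11.28
eef_pos: [0.6303, 0.0782, 0.202]
eef_rot: [0.0, -0.088, 0.996, 0.0]
wrist_force: [-0.4, -0.3, 2.1]
opening: 0.151
time_s: 11.65
eef_pos: [0.6327, 0.0787, 0.2087]
eef_rot: [0.002, -0.087, 0.996, 0.0]
wrist_force: [20.5, 3.6, -20.5]
opening: 0.15
```

```bash
python3 -m pendant '[[[7,1.3,3,0,5],[4.1,0.7,5.9,0,5],[4.1,0.7,5.8,0,5]]]'; python3 -m pendant '[[[9,1.6,10.8,0,5],[10,1.8,10,0,5],[10.8,1.9,9.1,0,5],[11.6,2,8.1,0,5],[9.7,1.7,5.7,0,5],[0,0,0,0,5]]]'; python3 - <<'E'
from h import *
find("side",["handle","lid_edge"]); find("top",["handle","lid_edge"])
E
```

```text
time_s: 12.02
eef_pos: [0.645, 0.0807, 0.2244]
eef_rot: [-0.001, -0.087, 0.996, 0.0]
wrist_force: [1.5, -1.8, -9.6]
opening: 0.152
time_s: 12.78
eef_pos: [0.6977, 0.0893, 0.2692]
eef_rot: [0.001, -0.087, 0.996, -0.0]
wrist_force: [4.6, -3.4, -8.2]
opening: 0.145
side handle 0.54 [0.6885 0.0939 0.2954] [260.  98.] {}
side lid_edge 0.75 [0.649  0.0888 0.2816] [254. 109.] {}
top handle 0.47 [0.6901 0.0873 0.2907] [245. 146.] {}
top lid_edge 0.83 [0.6546 0.081  0.2797] [246. 159.] {}
```

```bash
python3 -m pendant '[[[0,0,0,0,45],[0,0,0,0,45],[0,0,20,0,45],[0,0,30,0,45],[0,0,30,0,45],[-45,-7.5,0,0,45],[-45,-7.5,0,0,45],[-45,-7.5,0,0,45]]]'; python3 -m pendant '[[[0,0,-60,0,45],[0,0,-60,0,45],[0,0,-60,0,45],[0,0,-30,0,45],[0,0,0,0,45]]]'; python3 - <<'E'
from h import *
find("side",["plate_grip","lid_edge"]); find("top",["plate_grip","lid_edge"])
E
```

```text
time_s: 14.08
eef_pos: [0.5606, 0.0674, 0.3518]
eef_rot: [0.002, -0.088, 0.996, -0.0]
wrist_force: [0.6, -1.1, 1.0]
opening: 0.529
time_s: 14.7
eef_pos: [0.5606, 0.0677, 0.1387]
eef_rot: [-0.001, -0.088, 0.996, 0.0]
wrist_force: [-0.6, 0.5, 0.6]
opening: 0.527
side plate_grip 0.65 [0.5644 0.0662 0.0814] [254. 178.] {}
side lid_edge 0.75 [0.6488 0.0885 0.28  ] [255. 110.] {}
top plate_grip 0.8 [0.5665 0.0661 0.0773] [258. 200.] {}
top plate_grip 0.64 [0.3429 0.1117 0.008 ] [243. 265.] {}
top lid_edge 0.93 [0.6535 0.0805 0.2773] [247. 159.] {}
```

```bash
python3 -m pendant '[[[2,-1,-45,0,45],[0,0,-26,0,45],[0,0,-10,0,45],[0,0,0,0,45]]]'; python3 -m pendant '[[[0,0,0,0,2],[0,0,0,0,2],[0,0,0,0,2],[0,0,0,0,2],[0,0,0,0,2],[0,0,0,0,2]]]'
```

```text
time_s: 15.5
eef_pos: [0.5638, 0.0664, 0.0588]
eef_rot: [0.0, -0.088, 0.996, -0.0]
wrist_force: [0.3, 0.1, 0.4]
opening: 0.528
time_s: 16.25
eef_pos: [0.5647, 0.0664, 0.06]
eef_rot: [0.001, -0.088, 0.996, -0.0]
wrist_force: [-1.2, -0.1, 5.7]
opening: 0.118
```

```bash
python3 -m pendant '[[[5,0.9,2.4,0,2],[5,0.9,2.4,0,2],[5.2,0.9,2.4,0,2],[0,0,0,0,2]]]'
```

```text
time_s: 16.75
eef_pos: [0.5776, 0.069, 0.0663]
eef_rot: [-0.001, -0.088, 0.996, -0.0]
wrist_force: [-7.7, -1.0, 6.7]
opening: 0.123
```

```bash
python3 -m pendant '[[[2.4,0.4,1.1,0,2],[0,0,0,0,2]]]';python3 -m pendant '[[[-2,-0.3,4.5,0,2],[-2,-0.3,4.5,0,2],[-2,-0.3,4.5,0,2]]]'
```

```text
time_s: 17.0
eef_pos: [0.5792, 0.0693, 0.067]
eef_rot: [-0.002, -0.088, 0.996, -0.0]
wrist_force: [-8.6, -1.3, 7.0]
opening: 0.119
time_s: 17.38
eef_pos: [0.5752, 0.0686, 0.0807]
eef_rot: [0.0, -0.088, 0.996, -0.0]
wrist_force: [-0.3, -0.5, -0.8]
opening: 0.12
```

```bash
python3 -m pendant '[[[-3,-0.5,7,0,2],[-4,-1,12,0,2],[-5,-1,40,0,2],[0,0,0,0,2]]]';python3 - <<'E'
from h import *
find("side",["plate_grip","plate","bare_mat"]); find("top",["plate_grip","plate","bare_mat"])
E
```

```text
time_s: 17.88
eef_pos: [0.5657, 0.0658, 0.1435]
eef_rot: [0.004, -0.088, 0.996, -0.001]
wrist_force: [0.7, 0.4, -2.1]
opening: 0.122
side plate_grip 0.97 [0.3369 0.1094 0.0164] [201. 237.] {}
side plate_grip 0.58 [0.6872 0.0919 0.2927] [261.  99.] {}
side plate_grip 0.57 [0.5646 0.0641 0.1643] [250. 159.] {}
side plate_grip 0.27 [ 0.4367 -0.1808  0.0135] [301. 252.] {}
side plate 0.93 [0.3364 0.0943 0.0337] [203. 236.] {}
side plate 0.71 [0.5909 0.0755 0.1466] [253. 157.] {}
side bare_mat 0.68 [ 0.4995 -0.3258  0.0028] [356. 258.] {}
top plate_grip 0.63 [0.3411 0.1104 0.0086] [243. 266.] {}
top plate_grip 0.47 [0.5635 0.0649 0.1554] [255. 196.] {}
top plate 0.86 [0.3378 0.0973 0.0342] [246. 266.] {}
top plate 0.74 [0.5911 0.0682 0.1372] [256. 190.] {}
top bare_mat 0.66 [ 0.5037 -0.3331 -0.005 ] [369. 228.] {}
```

```bash
python3 -m pendant '[[[-10,0,20,0,2],[-11,-50,0,-1.5,2],[-11,-55,0,-1.5,2],[-11,-55,0,-1.5,2],[-11,-55,0,-1.5,2],[-11,-55,0,-1.5,2],[-11,-55,0,-1.5,2],[-11,-55,0,-1,2]]]';python3 -m pendant '[[[0,-16,-50,0,2],[0,0,-50,0,2],[0,0,-20,0,2],[0,0,0,0,2]]]'; python3 - <<'E'
from h import *
find("side",["plate_grip","plate"]); find("top",["plate_grip","plate"])
E
```

```text
time_s: 19.27
eef_pos: [0.4754, -0.3155, 0.1587]
eef_rot: [-0.0, 0.0, 1.0, 0.0]
wrist_force: [1.2, 0.5, -0.5]
opening: 0.123
time_s: 19.77
eef_pos: [0.4755, -0.3288, 0.0379]
eef_rot: [-0.001, -0.001, 1.0, 0.001]
wrist_force: [-0.0, 0.1, -1.4]
opening: 0.119
side plate_grip 0.89 [ 0.4747 -0.3285  0.0572] [354. 254.] {}
side plate_grip 0.89 [0.3375 0.1091 0.0126] [201. 238.] {}
side plate 0.59 [ 0.5002 -0.3272  0.0381] [357. 251.] {}
side plate 0.57 [0.3368 0.0941 0.0325] [203. 236.] {}
top plate_grip 0.65 [0.3389 0.1087 0.0045] [244. 266.] {}
top plate_grip 0.59 [ 0.4803 -0.3366  0.061 ] [372. 232.] {}
top plate 0.68 [0.3398 0.0956 0.0327] [246. 266.] {}
top plate 0.54 [ 0.5061 -0.3331  0.0417] [371. 225.] {}
```

Grip is at z 0.059, and the front edge should touch when it reaches about 0.040. I'll lower until contact and release.

```bash
python3 -m pendant '[[[0,0,-12,0,2],[0,0,-4,0,2],[0,0,-2,0,2]]]'
```

```text
time_s: 20.45
eef_pos: [0.4758, -0.3295, 0.0204]
eef_rot: [-0.0, -0.0, 1.0, 0.0]
wrist_force: [0.3, 0.1, -0.4]
opening: 0.118
```

```bash
python3 -m pendant '[[[0,0,-2,0,2],[0,0,0,0,2]]]'
```

```text
time_s: 20.7
eef_pos: [0.4761, -0.3299, 0.019]
eef_rot: [-0.0, -0.0, 1.0, 0.0]
wrist_force: [-0.4, 0.3, -1.5]
opening: 0.116
```

```bash
python3 -m pendant '[[[0,0,-3,0,2],[0,0,0,0,2]]]'
```

```text
time_s: 20.95
eef_pos: [0.4767, -0.3304, 0.0173]
eef_rot: [0.0, -0.0, 1.0, -0.0]
wrist_force: [-0.6, 1.5, 4.7]
opening: 0.121
```

```bash
python3 -m pendant '[[[0,0,-3,0,2],[0,0,0,0,2]]]'
```

```text
time_s: 21.2
eef_pos: [0.4782, -0.3306, 0.0167]
eef_rot: [0.002, -0.001, 1.0, -0.001]
wrist_force: [-1.3, 7.1, 21.2]
opening: 0.121
```

Contact with the mat. Release slowly and clear upward.

```bash
python3 -m pendant '[[[0,0,3,0,2],[0,0,0,0,25],[0,0,0,0,45],[0,0,0,0,45],[0,0,0,0,45],[0,0,20,0,45],[0,0,50,0,45],[0,0,60,0,45]]]'; python3 - <<'E'
from h import *
a=find("side",["plate_grip","plate"]); b=find("top",["plate_grip","plate","bench_timer_mid"])
A=cv2.resize(a["img"][210:310,300:400,::-1],(400,400),interpolation=cv2.INTER_CUBIC);B=cv2.resize(b["img"][180:280,310:410,::-1],(400,400),interpolation=cv2.INTER_CUBIC)
cv2.imwrite("pics/p1.png",np.hstack([A,B]))
E
```

```text
time_s: 22.2
eef_pos: [0.4756, -0.3294, 0.1479]
eef_rot: [-0.0, -0.0, 1.0, 0.001]
wrist_force: [1.0, -0.8, 0.5]
opening: 0.531
side plate_grip 0.87 [ 0.4854 -0.3314  0.0299] [356. 257.] {}
side plate_grip 0.69 [ 0.6296 -0.4839  0.0235] [425. 242.] {}
side plate_grip 0.59 [0.3364 0.1067 0.0167] [201. 237.] {}
side plate 0.82 [0.336  0.0939 0.0335] [203. 236.] {}
side plate 0.65 [ 0.5041 -0.3274  0.0033] [357. 257.] {}
top plate_grip 0.74 [ 0.4903 -0.3324  0.029 ] [370. 230.] {}
top plate_grip 0.73 [0.34   0.1124 0.0106] [243. 266.] {}
top plate_grip 0.39 [0.4208 0.2377 0.0155] [210. 241.] {}
top plate 0.88 [ 0.5045 -0.3309  0.0012] [369. 228.] {}
top plate 0.81 [0.3393 0.0957 0.0341] [246. 266.] {}
```

View pics/p1.png

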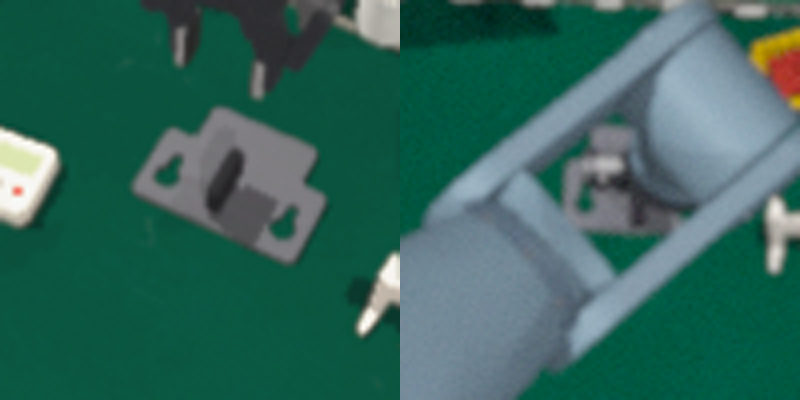

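The plate lies flat, grip up, at z≈0.030, clear of everything (side crop centre (230,185)). Next I'll re-grip the T-handle and swing the lid down along its arc.

```bash
python3 -m pendant '[[[0,0,60,0,45],[0,0,60,0,45],[20,30,60,2,45],[27,52,40,2,45],[27,52,0,2,45],[27,52,0,2,45],[27,52,0,2,45],[27,52,0,0,45]]]';python3 -m pendant '[[[27,52,0,0,45],[27,52,0,0,45],[12,25,0,0,45],[0,0,0,0,45]]]'; python3 - <<'E'
from h import *
find("side",["handle"]); find("top",["handle"])
E
```

```text
time_s: 23.55
eef_pos: [0.626, -0.0474, 0.3531]
eef_rot: [-0.002, -0.088, 0.996, 0.0]
wrist_force: [1.4, -0.4, -0.3]
opening: 0.53
time_s: 24.05
eef_pos: [0.6916, 0.082, 0.3521]
eef_rot: [-0.002, -0.089, 0.996, 0.0]
wrist_force: [-0.2, -1.1, 0.7]
opening: 0.53
side handle 0.49 [0.6908 0.0925 0.2958] [261.  97.] {}
top handle 0.68 [0.6903 0.0863 0.286 ] [245. 147.] {}
top handle 0.19 [0.6702 0.0849 0.0039] [259. 177.] {}
```

```bash
python3 -m pendant '[[[2,7,-40,0,45],[0,0,-30,0,45],[0,0,-14,0,45],[0,0,0,0,45],[0,0,0,0,5],[0,0,0,0,5],[0,0,0,0,5],[0,0,0,0,5]]]'; python3 -m pendant '[[[0,0,0,0,5],[0,0,0,0,5],[-5.9,-1,-4.1,0,5],[-5.9,-1,-4.1,0,5]]]'
```

```text
time_s: 25.25
eef_pos: [0.6942, 0.0882, 0.2732]
eef_rot: [0.001, -0.088, 0.996, 0.001]
wrist_force: [-2.0, 4.8, 4.4]
opening: 0.142
time_s: 25.75
eef_pos: [0.6826, 0.0863, 0.2653]
eef_rot: [0.002, -0.088, 0.996, 0.001]
wrist_force: [-2.0, 4.7, 5.4]
opening: 0.147
```

Gripped and moving. Continuing the arc.

```bash
python3 -m pendant '[[[-11,-1.9,-9.2,0,5],[-10.2,-1.8,-10.1,0,5],[-9.3,-1.6,-11,0,5],[-8.3,-1.5,-11.8,0,5],[-7.2,-1.3,-12.4,0,5]]]'; python3 -m pendant '[[[-6.1,-1.1,-13,0,5],[-5,-0.9,-13.6,0,5],[-3.8,-0.7,-13.9,0,5],[-2.6,-0.5,-14.2,0,5]]]'
```

```text
time_s: 26.38
eef_pos: [0.6349, 0.0785, 0.2107]
eef_rot: [-0.0, -0.088, 0.996, 0.001]
wrist_force: [-14.8, 7.1, 13.4]
opening: 0.141
time_s: 26.88
eef_pos: [0.6116, 0.0749, 0.1524]
eef_rot: [-0.007, -0.088, 0.996, 0.001]
wrist_force: [-28.1, 2.4, 7.1]
opening: 0.14
```

```bash
python3 -m pendant '[[[-3.4,-0.5,-14.3,0,5],[-1.1,-0.2,-14.5,0,5],[0,0,0,0,5]]]'; python3 - <<'E'
from h import *
find("side",["handle","lid_edge"]); find("top",["handle","lid_edge"])
E
```

```text
time_s: 27.25
eef_pos: [0.6076, 0.0743, 0.1212]
eef_rot: [-0.007, -0.088, 0.996, 0.002]
wrist_force: [-15.5, 4.0, -3.1]
opening: 0.143
side handle 0.48 [0.6142 0.0809 0.1503] [256. 151.] {}
side lid_edge 0.57 [0.6048 0.0811 0.1084] [256. 162.] {}
side lid_edge 0.19 [0.4222 0.2393 0.018 ] [187. 202.] {}
top handle 0.51 [0.6154 0.074  0.1433] [254. 182.] {}
top lid_edge 0.65 [0.6086 0.0713 0.103 ] [257. 187.] {}
top lid_edge 0.25 [ 0.623  -0.4854  0.0141] [413. 197.] {}
```

```bash
python3 -m pendant '[[[0.5,0,-7,0,5],[0.5,0.1,-7,0,5],[0,0,0,0,5]]]';python3 -m pendant '[[[0.5,0.1,-4,0,5],[0.5,0.1,-3,0,5],[0,0,0,0,5]]]'
```

```text
time_s: 27.92
eef_pos: [0.6085, 0.0744, 0.1075]
eef_rot: [-0.007, -0.088, 0.996, 0.002]
wrist_force: [-15.9, 3.8, -4.3]
opening: 0.142
time_s: 28.3
eef_pos: [0.6092, 0.0745, 0.101]
eef_rot: [-0.007, -0.088, 0.996, 0.002]
wrist_force: [-17.7, 4.1, -0.1]
opening: 0.141
```

```bash
python3 -m pendant '[[[0,0,-3,0,5],[0,0,0,0,5]]]';python3 -m pendant '[[[0,0,-3,0,5],[0,0,0,0,5]]]'; python3 - <<'E'
from h import *
find("side",["handle","lid_edge"]); find("top",["handle","lid_edge"])
E
```

```text
time_s: 28.55
eef_pos: [0.6097, 0.0745, 0.0989]
eef_rot: [-0.007, -0.088, 0.996, 0.002]
wrist_force: [-19.2, 4.2, 4.2]
opening: 0.144
time_s: 28.8
eef_pos: [0.6097, 0.0745, 0.0967]
eef_rot: [-0.007, -0.088, 0.996, 0.001]
wrist_force: [-22.9, 4.6, 9.1]
opening: 0.142
side handle 0.65 [0.6142 0.0822 0.1239] [257. 157.] {}
side lid_edge 0.74 [0.6115 0.0842 0.0811] [258. 167.] {}
side lid_edge 0.57 [ 0.6964 -0.3663  0.0269] [396. 211.] {}
side lid_edge 0.44 [ 0.628  -0.4831  0.0251] [425. 242.] {}
top handle 0.46 [0.6224 0.0745 0.123 ] [255. 182.] {}
top handle 0.18 [ 0.6254 -0.4809  0.0148] [411. 197.] {}
top lid_edge 0.55 [0.6145 0.0758 0.0764] [257. 187.] {}
```

```bash
python3 -m pendant '[[[0,0,-4,0,5],[0,0,-2,0,5],[0,0,0,0,5]]]';python3 -m pendant '[[[0,0,0,0,30],[0,0,0,0,30],[0,0,0,0,30]]]'; python3 - <<'E'
from h import *
for i in range(2): find("side",["handle","lid_edge"]); find("top",["handle","lid_edge"])
print(monitor.get_obs()["q"])
E
```

```text
time_s: 29.48
eef_pos: [0.61, 0.0745, 0.0962]
eef_rot: [-0.006, -0.088, 0.996, 0.001]
wrist_force: [-38.7, 3.0, 42.1]
opening: 0.14
time_s: 29.85
eef_pos: [0.6165, 0.0727, 0.0918]
eef_rot: [0.0, -0.087, 0.996, -0.0]
wrist_force: [-0.1, 0.4, 0.4]
opening: 0.353
side handle 0.71 [0.6126 0.0817 0.1287] [257. 156.] {}
side lid_edge 0.9 [0.6109 0.0864 0.0872] [257. 165.] {}
top handle 0.38 [0.6205 0.0727 0.124 ] [256. 182.] {}
top lid_edge 0.56 [0.6131 0.0735 0.0841] [257. 187.] {}
side handle 0.54 [0.6141 0.0818 0.1311] [257. 155.] {}
side lid_edge 0.68 [0.6102 0.0816 0.0864] [258. 166.] {}
top handle 0.44 [0.6168 0.0764 0.1233] [255. 183.] {}
top lid_edge 0.94 [0.617  0.0745 0.0849] [257. 186.] {}
[-7.30959830e-02  3.99293796e-01  1.57838929e+00 -1.64535275e-06
  1.16388929e+00 -1.81914195e+00]
```

```bash
python3 -m pendant '[[[-1.5,4.5,6,0,30],[0,0,7,0,26],[0,0,0,0,26],[0,0,0,-10,26],[0,0,0,-10,26],[0,0,0,-10,26]]]';python3 -m pendant '[[[0,0,0,-10,26],[0,0,0,-10,26],[0,0,0,-10,26]]]'; python3 - <<'E'
from h import *
print(monitor.get_obs()["torque"])
find("side",["handle","lid_edge"]); find("top",["handle","lid_edge"])
E
```

```text
time_s: 31.2
eef_pos: [0.6147, 0.0772, 0.105]
eef_rot: [0.0, 0.176, 0.984, -0.0]
wrist_force: [0.4, -1.7, 0.9]
opening: 0.303
time_s: 31.58
eef_pos: [0.6149, 0.078, 0.1053]
eef_rot: [0.0, 0.425, 0.905, 0.001]
wrist_force: [0.7, 2.1, 1.7]
opening: 0.303
[ 0.36059492 -0.11075572 -0.01356404]
side handle 0.45 [0.6173 0.0807 0.1292] [258. 155.] {}
side handle 0.33 [0.4201 0.2412 0.0179] [186. 202.] {}
side lid_edge 0.66 [0.6118 0.0828 0.0874] [258. 166.] {}
top handle 0.47 [0.6181 0.0734 0.122 ] [256. 183.] {}
top lid_edge 0.56 [0.6137 0.0759 0.084 ] [257. 187.] {}
```

```bash
python3 -m pendant '[[[0,0,0,-10,26],[0,0,0,-10,26],[0,0,0,-10,26]]]'; python3 - <<'E'
from h import *
o=monitor.get_obs();print(o["torque"],o["q"][5])
a=imaging.camera("side"); cv2.imwrite("pics/r1.png",cv2.resize(a["img"][110:190,210:310,::-1],(700,560),interpolation=cv2.INTER_CUBIC))
E
```

```text
time_s: 32.25
eef_pos: [0.6158, 0.0795, 0.1049]
eef_rot: [0.0, 0.644, 0.765, 0.002]
wrist_force: [6.3, 8.0, -1.4]
opening: 0.305
[ 1.34553389 -1.07331915  0.19370613] -0.23777152232375123
```

View pics/r1.png

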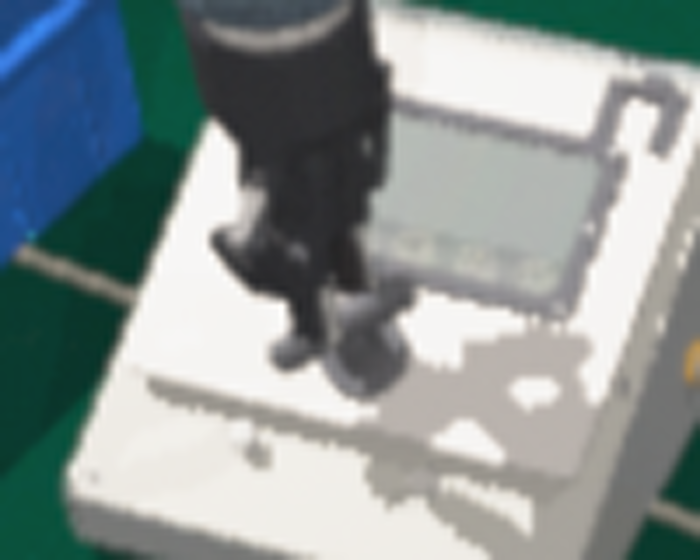

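The bar (side crop (290,350) to (400,295)) has followed with lag and has turned about 50°. The jaw gap is loose, so I'll close the jaws at the 90° heading to bring the bar into line.

```bash
python3 -m pendant '[[[0,0,0,0,20],[0,0,0,0,20],[0,0,0,0,14],[0,0,0,0,14]]]'; python3 -m pendant '[[[0,0,0,0,14],[0,0,0,0,8],[0,0,0,0,8]]]'; python3 - <<'E'
from h import *
o=monitor.get_obs();print(o["torque"],o["q"])
find("side",["handle","lid_edge"]);
E
```

```text
time_s: 32.8
eef_pos: [0.6169, 0.0784, 0.1059]
eef_rot: [0.002, 0.642, 0.767, 0.002]
wrist_force: [6.4, 4.1, -0.3]
opening: 0.163
time_s: 33.17
eef_pos: [0.6176, 0.0783, 0.1065]
eef_rot: [0.002, 0.642, 0.767, 0.003]
wrist_force: [8.2, 5.4, 2.4]
opening: 0.098
[ 0.76378609 -1.27524013  0.06912124] [-0.06523503  0.38074994  1.57073602  0.00189687  1.18295191 -0.24334829]
side handle 0.44 [0.6171 0.0793 0.1259] [258. 156.] {}
side handle 0.42 [ 0.502  -0.3259  0.0042] [356. 257.] {}
side lid_edge 0.95 [0.6104 0.0822 0.0819] [258. 167.] {}
```

```bash
python3 -m pendant '[[[-2,-1,0,0,22],[0,0,0,0,22],[0,0,0,-8,22],[0,0,0,-8,22]]]'; python3 - <<'E'
from h import *
o=monitor.get_obs();print(o["torque"],o["q"][5])
E
python3 -m pendant '[[[0,0,0,-6,22],[0,0,0,0,22]]]'; python3 - <<'E'
from h import *
o=monitor.get_obs();print(o["torque"],o["q"][5])
a=imaging.camera("side"); g=cv2.cvtColor(a["img"],cv2.COLOR_RGB2GRAY)
x0,x1,y0,y1=238,280,138,172
print("    "+"".join(f"{x%100:3d}" for x in range(x0,x1)))
for y in range(y0,y1): print(y,"".join(f"{g[y,x]//4:3d}" for x in range(x0,x1)))
E
```

```text
time_s: 33.83
eef_pos: [0.6142, 0.078, 0.1054]
eef_rot: [0.0, 0.744, 0.668, 0.002]
wrist_force: [8.0, 7.5, -1.5]
opening: 0.262
[ 1.43295575 -1.4329757   0.17879712] 0.039841527139051196
time_s: 34.08
eef_pos: [0.615, 0.0785, 0.1056]
eef_rot: [0.001, 0.777, 0.63, 0.003]
wrist_force: [9.9, 9.0, -0.2]
opening: 0.257
[ 1.48306288 -1.66155912  0.13718723] 0.1410896881095612
     38 39 40 41 42 43 44 45 46 47 48 49 50 51 52 53 54 55 56 57 58 59 60 61 62 63 64 65 66 67 68 69 70 71 72 73 74 75 76 77 78 79
138  59 53 49 39 25 25 38 19 11 11 11 11 11 11 11 11 11 12 11 10 11 11 11 12 12 11 14 14 13 20 35 44 45 45 45 45 45 45 45 45 45 45
139  54 50 43 29 21 29 45 24 12 11 11 11 11 11 12 12 13 15 12 10 11 12 11 11 11 11 12 16 20 30 42 45 45 45 45 45 45 45 45 45 45 45
140  47 48 35 22 20 26 39 24 14 12 11 11 11 11 11 12 13 17 21 14 12 12 11 11 11 12 19 32 38 41 45 45 45 45 45 45 45 45 45 45 45 45
141  46 37 24 19 20 23 30 27 16 13 12 11 11 11 12 12 13 20 32 22 14 12 11 12 12 15 26 39 42 44 45 45 45 45 45 45 45 45 45 45 45 45
142  36 28 19 16 18 22 26 28 20 13 12 11 11 11 11 12 13 20 32 23 14 12 1
[... 3157 characters left out ...]
 38 41 44 45 46 45 46 45 45 45 45 46 48 54 55
167  40 39 38 38 40 41 46 48 53 54 58 59 60 60 60 60 60 60 60 59 51 39 36 36 36 39 41 44 44 44 45 45 45 45 45 45 45 45 45 45 46 46
168  54 53 42 40 40 40 38 38 40 42 46 48 53 54 58 60 60 60 60 59 45 41 43 43 43 44 44 45 45 45 45 45 45 45 45 45 45 45 45 45 45 45
169  58 57 55 55 54 53 45 42 39 40 40 39 40 42 47 51 53 54 58 58 44 43 44 44 45 45 45 45 45 45 45 45 45 45 45 45 45 45 45 45 45 45
170  58 58 58 58 58 59 59 57 51 53 53 42 40 39 38 39 40 42 47 48 40 41 43 44 44 44 45 45 45 45 45 45 45 45 45 45 45 45 45 45 45 45
171  58 58 58 58 58 60 60 59 55 56 57 55 54 52 42 40 40 39 38 38 37 38 38 39 39 41 43 44 44 44 44 45 45 45 45 45 45 45 45 45 45 45
```

```bash
cat >> h.py <<'E'
def barpx(c,th,ang=0.0):
    C=np.array([.6700,.0875]); y=np.radians(10); Rz=np.array([[np.cos(y),-np.sin(y)],[np.sin(y),np.cos(y)]]); h=np.array([.10657,.1532])
    be=ang-np.radians(25); u=np.array([np.cos(be),-np.sin(be)]); n=np.array([np.sin(be),np.cos(be)]); out=[]
    for s in(-1,1):
        q=h-(.16-s*.036*np.cos(th))*u+.051*n; out.append(w2p(c,np.r_[C+Rz@np.array([q[0],-s*.036*np.sin(th)]),q[1]]))
    return np.array(out).round(1)
E
python3 - <<'E'
from h import *
c=imaging.camera("side")
for t in np.radians([0,45,60,70,80,90,93]): print(round(np.degrees(t)),barpx(c,t).tolist())
E
```

```text
0 [[253.5, 166.7], [261.1, 145.8]]
45 [[247.2, 161.8], [267.4, 150.5]]
60 [[246.4, 159.2], [268.3, 153.1]]
70 [[246.2, 157.4], [268.5, 154.9]]
80 [[246.4, 155.6], [268.4, 156.8]]
90 [[246.9, 153.7], [267.9, 158.6]]
93 [[247.1, 153.2], [267.7, 159.2]]
```

```bash
cat > look.py <<'E'
from h import *
o=monitor.get_obs();print(np.round(o["torque"],2),round(o["q"][5],2))
a=imaging.camera("side"); g=cv2.cvtColor(a["img"],cv2.COLOR_RGB2GRAY)
x0,x1,y0,y1=243,274,149,164
print("    "+"".join(f"{x%100:3d}" for x in range(x0,x1)))
for y in range(y0,y1): print(y,"".join(f"{g[y,x]//4:3d}" for x in range(x0,x1)))
E
python3 -m pendant '[[[0,0,0,-8,20],[0,0,0,-8,20],[0,0,0,-6,20],[0,0,0,0,20]]]'; python3 look.py
```

```text
time_s: 34.67
eef_pos: [0.616, 0.0766, 0.1066]
eef_rot: [0.002, 0.883, 0.47, 0.004]
wrist_force: [8.8, 1.8, 1.8]
opening: 0.235
[ 0.33 -1.6   0.12] 0.53
     43 44 45 46 47 48 49 50 51 52 53 54 55 56 57 58 59 60 61 62 63 64 65 66 67 68 69 70 71 72 73
149  57 35 22 22 36 47 35 17 12 15 24 39 57 58 55 56 55 25 18 29 26 16 21 29 31 34 35 36 36 37 38
150  61 58 51 47 58 59 44 19 12 18 29 35 51 59 59 59 59 30 16 26 30 17 21 32 34 37 34 34 34 35 35
151  61 61 60 60 61 60 51 21 12 18 31 35 45 58 59 59 60 42 20 25 32 22 33 54 58 57 44 39 37 37 34
152  61 61 61 61 61 60 47 20 12 18 30 35 42 58 59 60 60 57 28 23 33 30 44 59 61 61 59 58 58 57 44
153  61 61 61 61 61 58 38 21 13 16 26 33 33 49 56 58 59 58 38 24 36 45 56 60 61 61 61 61 61 61 59
154  61 61 61 61 61 53 33 25 14 15 24 32 27 33 42 46 51 54 44 25 36 46 58 61 61 61 61 61 61 61 61
155  61 61 61 61 60 50 30 24 17 14 21 32 27 24 32 34 37 41 37 26 30 37 50 58 60 61 61 61 61 61 61
156  61 61 61 61 61 58 44 30 24 17 22 32 30 20 25 27 31 33 32 32 30 27 33 41 51 57 60 61 61 61 61
157  61 61 61 61 61 61 59 57 50 35 34 34 33 21 20 22 24 26 29 31 31 29 29 26 31 40 53 60 61 61 61
158  60 60 60 60 60 61 61 61 60 58 58 53 49 31 20 19 20 21 23 25 27 29 29 27 26 27 40 59 61 61 61
159  60 60 60 60 60 61 61 61 61 61 61 60 59 43 27 19 18 18 19 20 21 23 24 25 25 23 36 58 61 61 61
160  60 60 60 60 60 61 61 61 61 61 61 61 60 44 31 22 18 18 17 17 18 18 20 21 21 21 37 59 61 61 61
161  60 60 60 60 60 60 61 61 61 61 61 61 59 41 32 25 18 17 17 18 18 19 19 20 21 24 44 60 61 61 61
162  60 60 60 60 60 60 61 61 61 61 61 61 59 46 32 23 18 18 18 18 19 21 21 22 27 32 49 60 61 61 61
163  60 60 60 60 60 60 60 60 60 60 60 60 59 49 30 21 18 18 19 19 20 21 21 22 27 38 53 61 61 61 61
```

```bash
python3 -m pendant '[[[0,0,0,-7,19],[0,0,0,-7,19],[0,0,0,0,19]]]'; python3 look.py
```

```text
time_s: 35.1
eef_pos: [0.6151, 0.0764, 0.107]
eef_rot: [0.001, 0.934, 0.358, 0.003]
wrist_force: [5.0, 1.8, 8.1]
opening: 0.222
[ 0.29 -0.8   0.1 ] 0.77
     43 44 45 46 47 48 49 50 51 52 53 54 55 56 57 58 59 60 61 62 63 64 65 66 67 68 69 70 71 72 73
149  60 59 60 61 61 59 39 17 18 28 32 50 57 55 56 58 55 34 30 26 15 16 25 30 31 34 35 35 36 37 37
150  61 61 61 61 61 61 52 22 18 30 34 45 58 59 59 61 60 50 31 30 16 15 25 35 34 37 33 36 34 35 35
151  61 61 61 61 61 61 58 26 16 27 34 40 58 59 60 61 61 58 34 32 19 21 38 54 55 55 43 47 38 37 34
152  61 61 61 61 61 61 55 25 15 25 33 37 57 59 59 61 61 60 38 33 23 23 44 59 60 60 59 59 58 57 44
153  61 61 61 61 61 58 42 23 15 23 32 31 46 50 56 59 60 60 43 34 27 31 52 60 61 61 61 61 61 60 59
154  61 61 61 61 61 57 33 21 15 21 32 26 27 31 39 46 51 55 41 36 40 52 57 61 61 61 61 61 61 61 61
155  61 61 61 61 61 59 35 22 17 19 30 30 19 20 23 26 32 39 32 31 36 44 52 59 61 61 61 61 61 61 61
156  61 61 61 61 61 60 51 32 24 22 30 32 18 19 20 20 22 25 23 24 25 27 34 45 55 59 60 61 61 61 61
157  61 61 61 61 61 61 60 57 50 36 36 31 23 20 19 20 20 21 21 21 22 22 23 26 34 45 55 60 61 61 61
158  61 61 61 61 61 61 61 61 60 59 58 52 48 31 20 19 19 20 20 21 21 21 22 22 23 28 43 59 61 61 61
159  61 61 61 61 61 61 61 61 61 61 61 60 59 42 27 19 18 18 19 19 20 20 21 21 21 23 36 58 61 61 61
160  61 61 61 61 61 61 61 61 61 61 61 61 59 44 31 23 18 18 17 17 18 18 19 19 20 21 36 59 61 61 61
161  61 61 61 61 61 61 61 61 61 61 61 61 59 43 32 24 18 18 17 17 18 18 18 19 19 23 42 60 61 61 61
162  60 60 60 60 60 61 61 61 61 61 61 61 59 47 32 22 18 17 18 18 19 19 19 21 25 29 48 60 61 61 61
163  60 60 60 60 60 60 61 61 61 61 61 60 59 49 29 20 19 18 18 19 20 19 21 22 27 37 51 60 61 61 61
```

The bar stopped moving while I kept turning, so it is at its stop. Now I'll clear the hand and check.

```bash
python3 -m pendant '[[[0,0,0,10,28],[0,0,0,10,45],[0,0,0,0,45],[0,0,30,0,45],[0,0,50,0,45],[-40,0,40,0,45],[-60,0,0,0,45],[-60,0,0,0,45]]]'; python3 -m pendant '[[[-50,0,0,0,45],[0,0,0,0,45]]]'; python3 look.py; python3 - <<'E'
from h import *
for i in range(2):
  a=find("side",["handle","lid_edge","plate_grip"]); b=find("top",["handle","lid_edge","plate_grip","bench_timer_mid","tape_roll_mid"])
A=cv2.resize(a["img"][115:195,220:320,::-1],(500,400),interpolation=cv2.INTER_CUBIC);B=cv2.resize(b["img"][135:235,210:285,::-1],(300,400),interpolation=cv2.INTER_CUBIC)
cv2.imwrite("pics/f1.png",np.hstack([A,B]))
E
```

```text
time_s: 36.15
eef_pos: [0.4508, 0.0763, 0.2248]
eef_rot: [0.0, 0.858, 0.514, -0.0]
wrist_force: [-0.3, -0.1, 1.9]
opening: 0.532
time_s: 36.4
eef_pos: [0.3992, 0.0768, 0.2241]
eef_rot: [-0.0, 0.858, 0.514, -0.001]
wrist_force: [1.2, -0.4, -0.4]
opening: 0.53
[ 0.03 -0.   -0.01] 0.39
     43 44 45 46 47 48 49 50 51 52 53 54 55 56 57 58 59 60 61 62 63 64 65 66 67 68 69 70 71 72 73
149  61 61 61 61 61 61 61 61 61 61 61 61 60 59 59 58 56 46 49 43 37 35 32 34 34 35 34 35 36 37 37
150  61 61 61 61 61 61 61 61 61 61 61 61 61 61 61 61 60 59 60 59 57 44 39 41 37 36 33 34 34 34 35
151  61 61 61 61 61 61 61 60 60 60 61 61 61 61 61 61 61 61 61 61 61 59 58 59 58 55 41 38 37 37 34
152  61 61 61 61 61 60 57 50 52 53 57 58 59 60 61 61 61 61 61 61 61 61 61 61 61 60 59 58 58 57 44
153  61 61 61 61 61 58 44 36 37 39 44 44 49 52 58 59 60 61 61 61 61 61 61 61 61 61 61 61 61 60 59
154  61 61 61 61 61 57 35 31 32 33 34 35 38 39 44 48 52 58 59 58 58 60 61 61 61 61 61 61 61 61 61
155  61 61 61 61 61 59 36 26 27 28 30 31 33 33 34 36 39 44 46 43 44 50 55 59 60 61 61 61 61 61 61
156  61 61 61 61 61 60 51 32 27 
[... 1421 characters left out ...]
317 -0.1792  0.0055] [326. 245.] {}
top tape_roll_mid 0.57 [ 0.4381 -0.043   0.0102] [288. 241.] {}
side lid_edge 0.56 [0.6129 0.0834 0.0828] [258. 166.] {}
side plate_grip 0.71 [ 0.4897 -0.3295  0.0329] [356. 255.] {}
side plate_grip 0.64 [0.3357 0.1103 0.0128] [200. 238.] {}
top handle 0.58 [0.6195 0.0736 0.1189] [256. 183.] {}
top lid_edge 0.96 [0.615  0.0762 0.0783] [257. 187.] {}
top plate_grip 0.88 [ 0.4915 -0.3311  0.0293] [370. 230.] {}
top plate_grip 0.73 [0.34   0.1106 0.0097] [243. 266.] {}
top bench_timer_mid 0.71 [ 0.433  -0.1802  0.0079] [326. 245.] {}
top tape_roll_mid 0.63 [ 0.6256 -0.4865  0.0158] [413. 197.] {}
top tape_roll_mid 0.47 [ 0.4365 -0.0408  0.0104] [288. 241.] {}
```

View pics/f1.png

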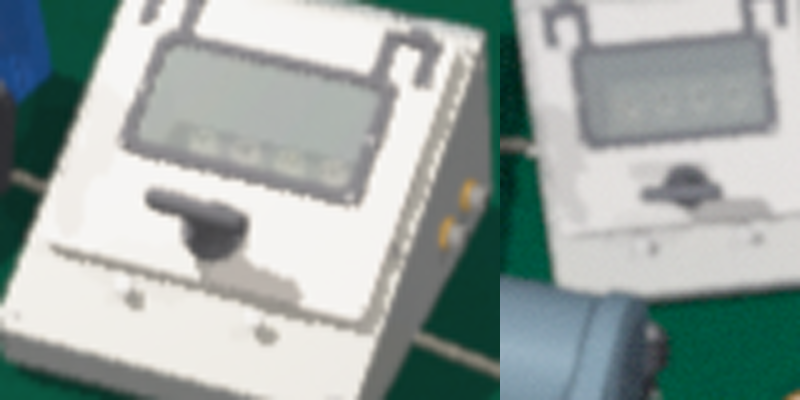

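The final view shows the bar parallel to the lid's lower edge (slopes 0.263 and 0.266), which puts the latch at about 90°. Lid_edge is at z≈0.080, about its home height of 0.083. The plate is flat and the arm is clear.

```bash
python3 -c "
from h import *
print(order.hand_in())"
```

```text
the job is handed in; nothing more can be done
None
```

The chamber is closed and latched, and I handed the job in at about 37 s of the 61 s allowed. No verdict came back.

**What I did:**
1. I gripped the T-handle and lifted the lid further open, because its edge would have fouled the gripper over the plate.
2. I slid the keeper plate up its slots, lifted it off the studs and laid it flat on the bare mat with its grip up.
3. I swung the lid down onto its gasket and pressed it to the home stop.
4. I turned the T-handle clockwise until it stopped moving, then backed the arm clear.

**Last checks:**
- **Plate:** the grip point is at z ≈ 29–33 mm, within the 25–39 mm needed. It lay flat in the picture.
- **Latch:** in the side picture the bar is parallel to the lid's lower edge, which puts the latch at about 90° (1.57 rad; 1.45 needed). I estimated this from pixels; it is not a joint reading.
- **Lid:** the edge point is at z ≈ 77–84 mm, against about 83 mm expected at home and about 86 mm when it had sprung back. The two cameras differ by about 5 mm, so this supports "home" but can't resolve the 1.5 mm limit.
- **Bystanders:** the tape roll and bench timer are where they started. I did not measure the other five again, but the arm and plate passed well clear of them.

**What went wrong on the way:**
- The first grip on the T-handle missed. It held on the second try, with the fingers 12 mm lower.
- The fingers lagged behind the handle by up to about 40°, so I turned the tool well past 90° to reach the stop.

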